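Click the fan dial round to the long mark and start it

ROBOT

A 7-joint arm with a two-finger parallel gripper is mounted at the origin on a cart in front of the work surface, level with it; the furniture and walls round the work are solid. World frame = base frame: x ahead of the robot, y to its left, z up, the work surface at z = 0. Lengths are in m, angles in rad, forces in N, time in s.
With the tool pointing down it reaches from about 0.425 to 0.925 m from the base axis. Payload 6.8 kg.
Tool frame: the origin (TCP) lies on the front face of the gripper's body, between the roots of the fingers; the fingertips stand 73 mm ahead of it and the grasp point (between the pads) lies r.pinch_z ahead of it (r.pinch_z is the distance from the TCP to the grasp point, in m); z points along the fingers, y is the direction in which the jaws open and shut (so a half turn about z gives the same grasp; the last joint's range is limited). The gripper opens to 85 mm and grips with 20 to 120 N. Pads are 22 mm wide; open, the fingers measure 114 mm over their backs; the gripper's body (76 mm by 85 mm) begins 54 mm behind the grasp point. The pads swing forward as they close: fully open they stand 13 mm farther back than shut.
Start: joints at [1.009, 0.477, 0.022, 1.555, -0.011, 1.109, -0.083], TCP at [0.296, -0.607, 0.304] pointing down, gripper open.
Joint ranges: [-2.96, 2.96], [-0.34, 2.1], [-1.41, 1.46], [0.24, 2.44], [-1.37, 4.51], [0.17, 1.92], [-2.96, 2.96]. Speed limits (rad/s): [2.39, 2.39, 3.14, 3.14, 3.14, 3.14, 3.14].

INTERFACE

Orientations are given as a rotation vector (axis times angle).
In Python, from bench import readout, grab_frame, r, search_frame, masks_of, tip_of gives the robot as it stands.
- The arm moves only by the tool step_arm, never from a script. Its argument "commands" is a list of rows, each a list of 7 numbers: the shift along the tool's x, y, z as a fraction of full scale, then the turn, a rotation vector about the tool's x, y, z as a fraction of full scale, then the gripper's target within -1 to 1 (shut at 1, half-way at 0, fully open at -1). In form: [[tx, ty, tz, ax, ay, az, hand], ...]. A call has exactly 10 rows; each row is the pose to reach, as a shift and turn from the pose measured when the call began, along the tool's axes at that moment, turning the shorter way round; what a row does not reach only later rows make up. Full scale, the value 1, is 500 mm for a shift and 360 degrees for a turn. A row lasts 1/8 s, in which the tool goes at most 62.5 mm and 10.7 degrees, less where a joint would pass 70% of its speed; a pose out of reach is approached as far as the arm can. A call with a number of a shift or a turn outside -1 to 1 is refused whole. A call with a gripper value outside its range is refused whole. The fingers move at their own pace and stop on an object; "newtons" is the grip in N (left out, the last holds). Time passes only in rows, so rows that repeat a pose let the fingers close, or fill a call up. It gives the time, the measured TCP pose, the force and the opening at its end, in the units of the state.
- readout.get_obs(): the state, without advancing time (a new reading comes with each control period).
- grab_frame(name): name is "scene" or "top"; returns a dict with "img" (480x640x3 uint8, red, green, blue), "K" (3x3 intrinsics, pixels), "world_to_cam" (4x4, takes a point from world to camera coordinates). Camera axes: x right, y down, z forward; pixel columns grow to the right and rows downward; lengths in m; the calibration is good to about 2 mm. A picture is of the moment at which its call begins. There is no depth.
- r.hand_in(): hands the job in, once; it reports no verdict.
Trained networks look in a picture, given as the dict that the camera call returned (one of the last four; its "shot" number tells which), for a name from the list of things; names that differ only in an ending like _2 or _b are one class to them, and where a whole thing is asked for, a point or a joint stands for the part that bears it (a point fixed in the world has none). Each returns a list of dicts, best first, with "p" (0 to 1); they miss things now and then, are a little off and sometimes report something else, mostly with a low value. They report only what shows in the picture. A call takes as long as a camera call.
- search_frame(thing, picture): "extent" ([centre column, centre row, width, height] in pixels, round what is visible of it).
- masks_of(thing, picture): "pixels" (480x640 bool, what is visible of it) and "extent" ([centre column, centre row, width, height] in pixels, round what is visible of it).
- tip_of(thing, picture): "point" ([column, row] in pixels: a listed point, or the origin of a listed thing).
The state is a dict: "clock": time; "joints": joint angles; "qvel": joint speeds; "tau": joint torques, N m; "tcp_pos": TCP position; "orientation": TCP orientation; "contact_force": force on the tool from outside, world axes, zero at the start; "moment": the same for the moment, N m; "grip_width": finger opening in m.
Only numpy, scipy, OpenCV 4.12 (cv2) and the standard library are available. Lean on these libraries where they do the work, as an engineer would, in place of code of your own. Each camera call takes 0.05 s, during which the arm holds its last target. There are 200 camera calls.

TASK

On the grey fan control box, turn the big knurled dial clockwise with your fingertips until its pointer clicks in at the long mark, without going past that stop. Then press the start key, the round button on the same box, fully down and let it come up again. Grasp nothing, and leave the loose things on the worktop where they are.

Things in the scene. Friction and masses are not known exactly. Their poses are not given: they have to be found in the camera images.
- control_box: Grey box, 180 (its x) x 130 (its y) x 58 mm high, fixed; origin at the centre of its underside; -x is its front. The dial's axis is at x +27 mm, y 0; the start key at x -62, y +36 mm (front left corner). White marks round the dial show five stops 30 degrees apart, clockwise from stop 0 on the -y side; stop 3, the one long mark (16 mm, others 6 mm), is on the front (-x) side.
- dial_top (a point): Centre of the flat top of the dial, on its vertical axis, 86 mm above the worktop. Black disc 92 mm wide, 18 mm thick, knurled on rim and top; too wide to pinch. Press a fingertip down on the top 25 to 38 mm from the axis and carry it round in an arc. The dial is sprung: 4 N starts it down, 8.8 N takes it 6 mm down to its end; 4 to 5.5 mm gives enough grip. It comes up by itself.
- dial (a joint): Angle of the dial in rad, growing clockwise seen from above. Stops (detents) at 0, 0.524, 1.047, 1.571 and 2.094; the long mark is 1.571. It begins at one of the first three. It takes about 0.03 N m to leave a stop; once half-way to the next (0.262 rad on) it snaps forward, and it centres itself in the stop when let go.
- dial_press (a joint): How far the dial is pressed down, in m: 0 free, 0.006 at its stop.
- pointer_tip (a point): Outer end of the white pointer line on the dial's top, at the rim; it turns with the dial.
- start_key_top (a point): Centre of the top of the start key, a round grey push button 18 mm in diameter in a black collar at the front left corner of the box, 96 mm from the dial's axis. Pushed straight down.
- start_key (a joint): Travel of the start key in m: 0 up, 0.006 fully down; counts as pressed beyond 0.004. Spring return, about 5 N fully down.
- tape_roll: Loose roll of black tape, 53 mm wide and 19 mm high, beside the box; not to be moved. Origin at its underside.
- clip: Loose black binder clip, 25 mm long and 20 mm high, beside the box; not to be moved. Origin at its underside.
- case: Loose clear blue compartment case, 94 by 118 by 31 mm, left of the box; not to be moved. Origin at its underside.
- syringe: Loose syringe, 126 mm long, lying farther left; not to be moved. Origin at its underside.

How it is judged:
On the way, in this order (a step that is already met when the one before it is completed fails the run):
1. the dial rests in the stop at the long mark (value of joint dial between 1.47 and 1.67 rad and velocity of joint dial between -0.1 and 0.1 rad/s), for 0.2 s.
2. the start key is pressed down (value of joint start_key above 0.004 m), for 0.02 s.
At the end, for the whole second after the job is handed in: The dial rests within 0.1 rad of the long mark's stop (1.571 rad), dial and start key have both come up again (within 1.5 mm), and the tape roll, clip, case and syringe are within 20 mm of where they were (value of joint dial between 1.47 and 1.67 rad and value of joint each of dial_press, start_key below 0.0015 m and distance of each of tape_roll, clip, case, syringe from where it was at the start of the episode below 0.02 m); the robot touches nothing.
It fails at once if the dial is turned past the long mark, more than half-way to the next stop (value of joint dial above 1.83 rad).
It fails at once if the start key is pressed while the dial is not at the long mark (value of joint start_key above 0.003 m and (value of joint dial below 1.47 rad or value of joint dial above 1.67 rad)).
It fails at once if a loose thing beside the work is pushed away or lifted (distance of any of tape_roll, clip, case, syringe from where it was at the start of the episode above 0.02 m).
It also fails if it takes over 48 s, if anything falls off the work surface, if the arm or the gripper's body presses on something with over 40 N, if the wrist force passes 120 N, or if a joint passes its speed limit or range.

## Working session

There is one attempt and no reset: what is moved stays moved. The work goes in short steps, Python scripts to look and compute and a tool call to move; the robot and the scene stay as the last step left them, time stands still between calls to the robot, and variables do not carry over. Pictures are saved under pics/ and viewed, about 8 in all and at most 12, crops included, and the job is handed in when it is done.

Besides the shell and the picture viewer there is one more tool, called after "Emit:" as name(argument=value, ...), one argument or row to a line, values as JSON. step_arm: Moves the arm, as the interface text tells. Its arguments: {"type":"object","properties":{"commands":{"type":"array"},"newtons":{"type":"number"}},"required":["commands"]}

```bash
mkdir -p pics; ls; cat > h.py <<'E'
import numpy as np, cv2
from bench import readout, grab_frame, r, search_frame, masks_of, tip_of
from scipy.spatial.transform import Rotation as R
def onplane(px,f,z):
    K=f["K"];T=np.array(f["world_to_cam"]);Rm=T[:3,:3];t=T[:3,3]
    c=-Rm.T@t;d=Rm.T@np.linalg.inv(K)@np.array([px[0],px[1],1.])
    return c+d*(z-c[2])/d[2]
def proj(p,f):
    T=np.array(f["world_to_cam"]);q=f["K"]@(T[:3,:3]@np.array(p)+T[:3,3]);return q[:2]/q[2]
def save(n,img): cv2.imwrite("pics/"+n+".png",img[:,:,::-1])
E
python3 - <<'E'
from h import *
o=readout.get_obs();print({k:np.round(v,3) for k,v in o.items()},r.pinch_z)
fs={n:grab_frame(n) for n in("scene","top")}
save("both",np.hstack([fs["top"]["img"]]));save("scene",fs["scene"]["img"])
for n,f in fs.items():
    print(n,-np.array(f["world_to_cam"])[:3,:3].T@np.array(f["world_to_cam"])[:3,3])
    for t,z in(("dial_top",.086),("pointer_tip",.086),("start_key_top",.062),("control_box",0),("tape_roll",0),("clip",0),("case",0),("syringe",0)):
        for d in tip_of(t,f)[:2]: print(t,round(d["p"],2),np.round(d["point"],1),onplane(d["point"],f,z).round(4))
E
```

```text
pics
{'clock': np.float64(0.0), 'joints': array([ 1.009,  0.478,  0.022,  1.556, -0.012,  1.109, -0.083]), 'qvel': array([-0.001,  0.   ,  0.   ,  0.001,  0.001,  0.   , -0.001]), 'tau': array([-1.0000e-03, -5.9646e+01,  1.6070e+00, -2.8120e+01,  1.2000e-02,
        9.0000e-03, -0.0000e+00]), 'tcp_pos': array([ 0.296, -0.606,  0.303]), 'orientation': array([-3.059e+00, -7.060e-01,  1.000e-03]), 'contact_force': array([0.564, 0.137, 0.131]), 'moment': array([-0.022, -0.061,  0.004]), 'grip_width': np.float64(0.085)} 0.0539
scene [0.13527897 0.5539341  0.44988731]
dial_top 0.56 [364.4 207.4] [ 0.4939 -0.2994  0.086 ]
pointer_tip 0.87 [383.8 200.5] [ 0.4749 -0.3536  0.086 ]
start_key_top 0.61 [408.5 218.3] [ 0.4171 -0.3445  0.062 ]
control_box 0.82 [372.6 245.2] [ 0.4788 -0.3162  0.    ]
tape_roll 0.61 [392.3 268.1] [ 0.4079 -0.2432  0.    ]
clip 0.55 [355.  259.3] [ 0.484  -0.2416  0.    ]
clip 0.43 [336.1 319.9] [ 0.4235 -0.0399  0.    ]
case 0.74 [331.5 317. ] [ 0.4335 -0.0436  0.    ]
syringe 0.77 [278.2 374.3] [0.4339 0.1117 0.    ]
top [ 0.32899456 -0.12898708  0.925072  ]
dial_top 0.58 [440.  236.7] [ 0.5062 -0.3213  0.086 ]
pointer_tip 0.61 [461. 253.] [ 0.4778 -0.3548  0.086 ]
pointer_tip 0.33 [196.9 291. ] [0.4204 0.0854 0.086 ]
start_key_top 0.54 [433.7 293.2] [ 0.4136 -0.3105  0.062 ]
control_box 0.59 [431.  260.2] [ 0.4804 -0.3219  0.    ]
tape_roll 0.57 [391. 304.] [ 0.4012 -0.2453  0.    ]
case 0.65 [280.3 288.6] [ 0.432  -0.0448  0.    ]
syringe 0.72 [192.  291.3] [0.4294 0.1163 0.    ]
```

```bash
python3 - <<'E'
import cv2
a=cv2.imread("pics/both.png")[170:350,340:540];cv2.imwrite("pics/c1.png",cv2.resize(a,None,fx=4,fy=3.3333,interpolation=2) if 0 else cv2.resize(a,None,fx=3.3,fy=3.3,interpolation=2))
b=cv2.imread("pics/scene.png")[150:300,310:460];cv2.imwrite("pics/c2.png",cv2.resize(b,None,fx=4,fy=4,interpolation=2))
E
```

```text
(no output)
```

View pics/c1.png

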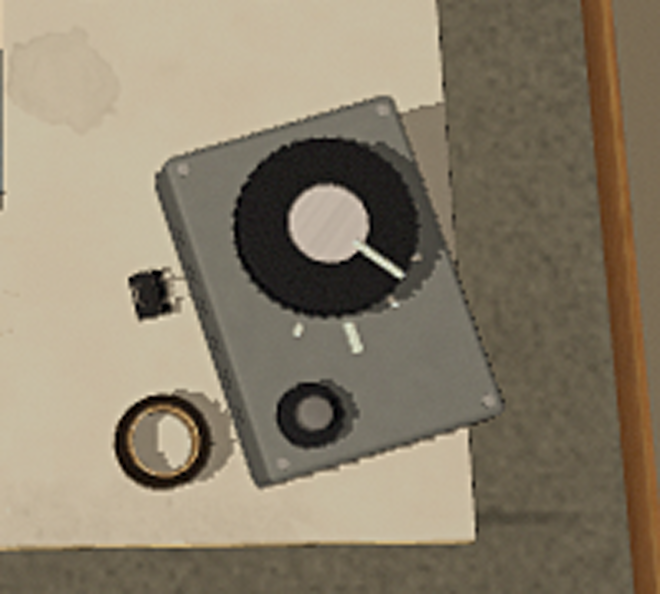

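View pics/c2.png

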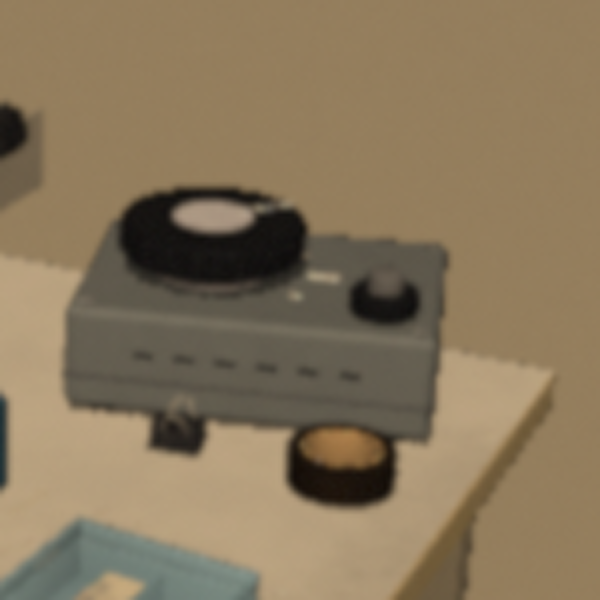

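The top crop shows the dial centred near (328,225), with its pointer to the lower right (402,275). The long mark is at (352,337), the key at (315,413), and the clip and tape roll sit left of the box. I'll measure these accurately next.

```bash
python3 - <<'E'
from h import *
from scipy.optimize import least_squares
fs={n:grab_frame(n) for n in("scene","top")}
f=fs["top"];im=f["img"].astype(int)
# dial mask circle
for n,g in fs.items():
    for t in("dial_top","control_box","start_key_top"):
        m=masks_of(t,g)[:1]
        for d in m:
            ys,xs=np.nonzero(d["pixels"]);print(n,t,round(d["p"],2),np.round(d["extent"],1),len(xs),round(xs.mean(),1),round(ys.mean(),1))
            if n=="top" and t=="control_box":
                c,_=cv2.findContours(d["pixels"].astype(np.uint8),0,1);print(cv2.minAreaRect(max(c,key=len)))
sub=im[170:350,340:540]
# pale disc and white bits
g=sub.min(2);lab=(g>150).astype(np.uint8)
n,l,s,c=cv2.connectedComponentsWithStats(lab)
for i in range(1,n):
    x,y=c[i]+[340,170]
    if 4<=s[i,4]<900 and 405<x<475 and 205<y<290:print("white",s[i],(x,y),onplane((x,y),f,.086).round(4),onplane((x,y),f,.058).round(4))
P=[(340+a/3.3-.35,170+b/3.3-.35) for a,b in((328,223),(361,242),(402,275))]
Q=[(340+a/3.3-.35,170+b/3.3-.35) for a,b in((297,330),(346,323),(357,352),(393,302),(417,258),(183,170),(383,109),(488,401),(282,463))]
print("top pts");[print(onplane(p,f,.086).round(4)) for p in P]
print("box pts");[print(onplane(p,f,.058).round(4)) for p in Q]
# key triangulation
a=tip_of("start_key_top",fs["top"])[0]["point"];b=tip_of("start_key_top",fs["scene"])[0]["point"]
s=least_squares(lambda x:np.r_[proj(x,fs["top"])-a,proj(x,fs["scene"])-b],[.41,-.31,.065]);print("key",s.x,s.fun)
print(f["K"][0,0])
E
```

```text
scene dial_top 0.59 [362.4 209.9  45.9  25. ] 972 362.4 208.6
scene control_box 0.74 [374.8 230.2  94.8  65.1] 4757 373.2 229.2
scene start_key_top 0.64 [405.8 223.1  14.6   6.5] 58 405.9 220.3
top dial_top 0.57 [437.5 240.2  58.7  57.4] 2438 438.2 238.8
top control_box 0.87 [438.2 260.1 108.6 118.7] 8054 438.4 258.3
((438.8000183105469, 257.9000244140625), (104.67138671875, 80.005615234375), 71.56505584716797)
top start_key_top 0.53 [435.6 293.   10.1  11.2] 84 434.6 295.2
white [ 88  57  34  27 435] (np.float64(440.1908045977011), np.float64(238.20919540229886)) [ 0.5036 -0.3215  0.086 ] [ 0.5094 -0.3279  0.058 ]
white [89 98  3  4  7] (np.float64(429.8571428571429), np.float64(269.7142857142857)) [ 0.4504 -0.3012  0.086 ] [ 0.4544 -0.307   0.058 ]
white [104  98   6   9  25] (np.float64(446.56), np.float64(271.96)) [ 0.4462 -0.3287  0.086 ] [ 0.4501 -0.3354  0.058 ]
top pts
[ 0.5053 -0.3196  0.086 ]
[ 0.4952 -0.3358  0.086 ]
[ 0.4778 -0.3555  0.086 ]
box pts
[ 0.4545 -0.3066  0.058 ]
[ 0.4578 -0.3323  0.058 ]
[ 0.4425 -0.3371  0.058 ]
[ 0.4685 -0.3575  0.058 ]
[ 0.4917 -0.3716  0.058 ]
[ 0.5411 -0.2508  0.058 ]
[ 0.573  -0.3589  0.058 ]
[ 0.4161 -0.4031  0.058 ]
[ 0.3858 -0.2952  0.058 ]
key [ 0.41389874 -0.31066833  0.07235868] [-0.03921618 -0.12003685  0.1435999   0.01752271]
508.9915860469859
```

```bash
cat >> h.py <<'E'
D=np.array([.505,-.3197]); KEY=np.array([.410,-.309])
def cmd(p,ang,o):
    "target TCP p, tool x axis at world angle ang (deg), tool down -> command numbers"
    a=np.radians(ang);R1=np.c_[[np.cos(a),np.sin(a),0],[np.sin(a),-np.cos(a),0],[0,0,-1]]
    R0=R.from_rotvec(o["orientation"])
    return np.r_[R0.inv().apply(np.array(p)-o["tcp_pos"])/.5,(R0.inv()*R.from_matrix(R1)).as_rotvec()/(2*np.pi)].round(4)
def ring(phi,rad,z): 
    a=np.radians(phi);return [D[0]+rad*np.cos(a),D[1]+rad*np.sin(a),z]
E
python3 - <<'E'
from h import *
o=readout.get_obs();x=R.from_rotvec(o["orientation"]).as_matrix()[:2,0];print(np.degrees(np.arctan2(x[1],x[0])))
print(cmd(ring(-140,.031,.21),40,o).tolist())
E
```

```text
25.99837867871697
[0.5673, -0.3176, 0.1878, 0.0, 0.0, -0.0389]
```

View pics/scene.png

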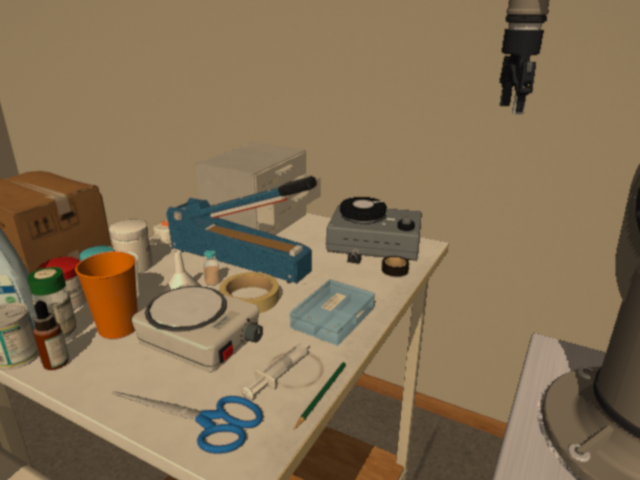

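The scene view shows the path to the box (375,230) is clear. The only tall thing nearby is the sealer handle at (300,185), behind and to the left of the box. I'll move above the near side of the dial and shut the gripper on the way.

Emit:
step_arm(
  commands=[
    [0.2,-0.11,0.02,0,0,-0.01,1],
    [0.4,-0.22,0.06,0,0,-0.02,1],
    [0.567,-0.318,0.12,0,0,-0.039,1],
    [0.567,-0.318,0.188,0,0,-0.039,1],
    [0.567,-0.318,0.188,0,0,-0.039,1],
    [0.567,-0.318,0.188,0,0,-0.039,1],
    [0.567,-0.318,0.188,0,0,-0.039,1],
    [0.567,-0.318,0.188,0,0,-0.039,1],
    [0.567,-0.318,0.188,0,0,-0.039,1],
    [0.567,-0.318,0.188,0,0,-0.039,1],
  ],
  newtons=30,
)

```text
clock: 2.65
tcp_pos: [0.4805, -0.3408, 0.2104]
orientation: [2.952, 1.072, 0.0]
contact_force: [0.3, -0.0, 0.3]
grip_width: 0.0001
```

```bash
python3 - <<'E'
from h import *
o=readout.get_obs();print({k:np.round(o[k],4) for k in("clock","tcp_pos","contact_force","joints","grip_width")})
f=grab_frame("top");save("t2",cv2.resize(f["img"][140:320,340:540],None,fx=3.3,fy=3.3,interpolation=2))
tip=np.r_[o["tcp_pos"][:2],o["tcp_pos"][2]-.073];print("tip px in crop",(proj(tip,f)-[340,140])*3.3)
print(cmd(ring(-140,.031,.17),40,o).tolist(),cmd(ring(-140,.031,.155),40,o).tolist())
E
```

```text
{'clock': np.float64(2.65), 'tcp_pos': array([ 0.4805, -0.3408,  0.2104]), 'contact_force': array([ 0.3492, -0.0099,  0.2997]), 'joints': array([ 0.6062,  0.4443, -0.123 ,  1.8457,  0.0705,  0.8549, -0.4253]), 'grip_width': np.float64(0.0001)}
tip px in crop [397.36851385 348.63774   ]
[0.0027, -0.0008, 0.0808, 0.0002, 0.0, -0.0002] [0.0027, -0.0008, 0.1108, 0.0002, 0.0, -0.0002]
```

View pics/t2.png

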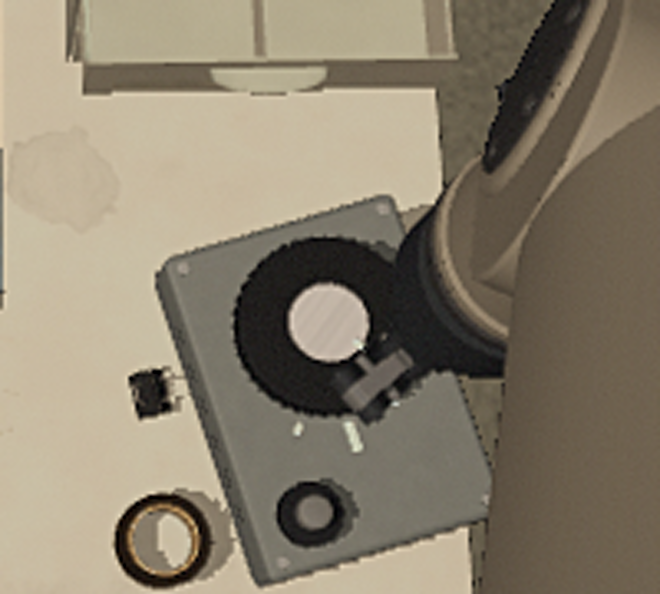

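The top view shows the shut fingers at about (378,380), a little off the predicted tip at (397,349). I'll check the tip with the scene camera.

```bash
python3 - <<'E'
from h import *
o=readout.get_obs()
f=grab_frame("scene");t=grab_frame("top")
a=cv2.resize(f["img"][110:260,320:430],None,fx=4,fy=4,interpolation=2);b=cv2.resize(t["img"][205:290,430:490],None,fx=6,fy=6,interpolation=2)[:510]
Rm=R.from_rotvec(o["orientation"]).as_matrix()
for L,c in((.0,(0,0,255)),(.073,(255,0,0)),(.086,(0,255,0))):
    p=o["tcp_pos"]+Rm[:,2]*L
    for im,g,off,s in((a,f,(320,110),4),(b,t,(430,205),6)):
        q=(proj(p,g)-off+.5)*s; cv2.circle(im,(int(q[0]),int(q[1])),4,c,-1)
out=np.zeros((600,800,3),np.uint8);out[:a.shape[0],:a.shape[1]]=a;out[:b.shape[0],440:800]=b
save("tipchk",out)
E
```

```text
(no output)
```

View pics/tipchk.png

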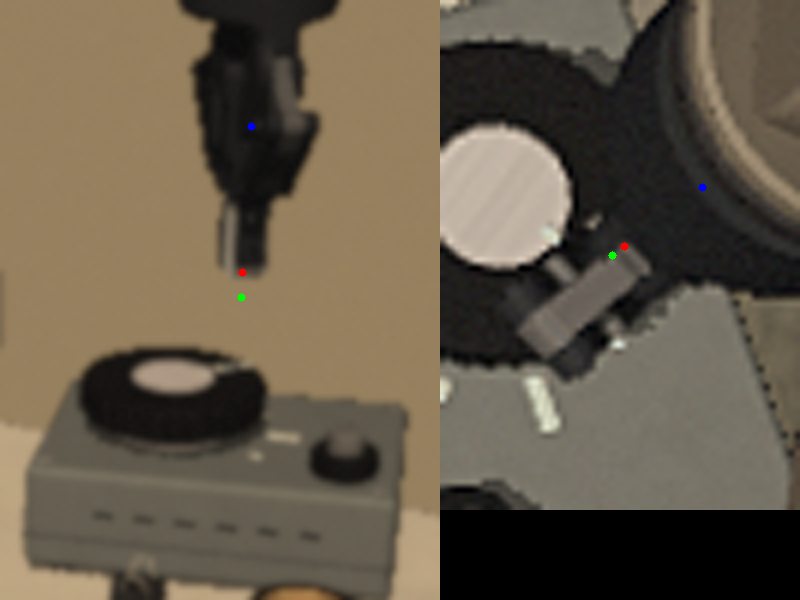

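In the scene view the tip matches the 73 mm prediction (red dot). The bar in the top view is a bulging finger link, so the geometry holds. Next I'll descend gently into light contact.

Emit:
step_arm(
  commands=[
    [0.003,-0.001,0.04,0,0,0,1],
    [0.003,-0.001,0.08,0,0,0,1],
    [0.003,-0.001,0.09,0,0,0,1],
    [0.003,-0.001,0.096,0,0,0,1],
    [0.003,-0.001,0.1,0,0,0,1],
    [0.003,-0.001,0.102,0,0,0,1],
    [0.003,-0.001,0.104,0,0,0,1],
    [0.003,-0.001,0.106,0,0,0,1],
    [0.003,-0.001,0.106,0,0,0,1],
    [0.003,-0.001,0.106,0,0,0,1],
  ],
)

```text
clock: 4.05
tcp_pos: [0.4818, -0.3389, 0.1574]
orientation: [2.952, 1.074, 0.001]
contact_force: [-0.2, 0.6, 2.5]
grip_width: 0.0001
```

Emit:
step_arm(
  commands=[
    [0,0,0.002,0,0,0,1],
    [0,0,0.004,0,0,0,1],
    [0,0,0.006,0,0,0,1],
    [0,0,0.008,0,0,0,1],
    [0,0,0.008,0,0,0,1],
    [0,0,0.008,0,0,0,1],
    [0,0,0.008,0,0,0,1],
    [0,0,0.008,0,0,0,1],
    [0,0,0.008,0,0,0,1],
    [0,0,0.008,0,0,0,1],
  ],
)

```text
clock: 5.3
tcp_pos: [0.4819, -0.3389, 0.1537]
orientation: [2.951, 1.074, 0.001]
contact_force: [-1.7, -0.1, 5.4]
grip_width: 0.0003
```

```bash
python3 - <<'E'
from h import *
o=readout.get_obs();print({k:np.round(o[k],4) for k in("clock","tcp_pos","contact_force")})
d=o["tcp_pos"][:2]-D;ph=np.degrees(np.arctan2(d[1],d[0]));rad=np.hypot(*d);print(ph,rad)
for k in (4,8,12,16,20,24,27,28): print(k,cmd(ring(ph-k,rad,o["tcp_pos"][2]),ph+180-k,o).tolist())
E
```

```text
{'clock': np.float64(5.3), 'tcp_pos': array([ 0.4819, -0.3389,  0.1537]), 'contact_force': array([-1.737 , -0.063 ,  5.3736])}
-140.258495618678 0.03009975001996117
4 [0.0002, -0.0042, -0.0, 0.0002, -0.0, 0.0118]
8 [0.0006, -0.0084, -0.0, 0.0002, -0.0, 0.0229]
12 [0.0014, -0.0125, -0.0, 0.0002, -0.0001, 0.034]
16 [0.0024, -0.0166, -0.0, 0.0002, -0.0001, 0.0451]
20 [0.0037, -0.0206, -0.0, 0.0002, -0.0001, 0.0562]
24 [0.0053, -0.0245, -0.0, 0.0002, -0.0001, 0.0673]
27 [0.0067, -0.0273, -0.0, 0.0002, -0.0001, 0.0757]
28 [0.0072, -0.0282, -0.0, 0.0002, -0.0001, 0.0784]
```

Emit:
step_arm(
  commands=[
    [0.0002,-0.0042,0.0005,0,0,0.0118,1],
    [0.0006,-0.0084,0.0005,0,0,0.0229,1],
    [0.0014,-0.0125,0.0005,0,0,0.034,1],
    [0.0024,-0.0166,0.0005,0,0,0.0451,1],
    [0.0037,-0.0206,0.0005,0,0,0.0562,1],
    [0.0053,-0.0245,0.0005,0,0,0.0673,1],
    [0.0067,-0.0273,0.0005,0,0,0.0757,1],
    [0.0067,-0.0273,0.0005,0,0,0.0757,1],
    [0.0067,-0.0273,0.0005,0,0,0.0757,1],
    [0.0067,-0.0273,0.0005,0,0,0.0757,1],
  ],
)

```text
clock: 6.55
tcp_pos: [0.476, -0.3268, 0.1538]
orientation: [3.12, 0.348, 0.003]
contact_force: [-0.7, -0.0, 6.7]
grip_width: -0.0005
```

```bash
python3 - <<'E'
from h import *
o=readout.get_obs();print({k:np.round(o[k],4) for k in("clock","tcp_pos","contact_force")})
d=o["tcp_pos"][:2]-D;print(np.degrees(np.arctan2(d[1],d[0])),np.hypot(*d))
E
```

```text
{'clock': np.float64(6.55), 'tcp_pos': array([ 0.476 , -0.3268,  0.1538]), 'contact_force': array([-0.6538, -0.0137,  6.6668])}
-166.161636299222 0.029857666677008517
```

Rotated about 26°. Now I'll lift straight up, rise to z ≈ 0.25, and look.

Emit:
step_arm(
  commands=[
    [0,0,-0.01,0,0,0,1],
    [0,0,-0.02,0,0,0,1],
    [0,0,-0.05,0,0,0,1],
    [0,-0.1,-0.12,0,0,0,1],
    [0,-0.2,-0.2,0,0,0,1],
    [0,-0.28,-0.24,0,0,0,1],
    [0,-0.28,-0.24,0,0,0,1],
    [0,-0.28,-0.24,0,0,0,1],
    [0,-0.28,-0.24,0,0,0,1],
    [0,-0.28,-0.24,0,0,0,1],
  ],
)

```text
clock: 7.8
tcp_pos: [0.4447, -0.191, 0.2728]
orientation: [3.121, 0.345, 0.001]
contact_force: [-0.7, -0.4, 0.4]
grip_width: 0.0001
```

```bash
python3 - <<'E'
from h import *
fs={n:grab_frame(n) for n in("scene","top")}
for n,f in fs.items():
    for d in tip_of("pointer_tip",f)[:2]:
        p=onplane(d["point"],f,.086);v=p[:2]-D;print(n,round(d["p"],2),p.round(4),"turn from stop0:",(-74.2-np.degrees(np.arctan2(v[1],v[0])))%360)
out=np.zeros((600,800,3),np.uint8)
out[:,:400]=cv2.resize(fs["top"]["img"][190:340,400:500],(400,600),interpolation=2)
out[:450,400:]=cv2.resize(fs["scene"]["img"][180:270,335:415],(400,450),interpolation=2)
save("aft",out)
o=readout.get_obs();print(o["clock"],o["tcp_pos"])
E
```

```text
scene 0.65 [ 0.4568 -0.3306  0.086 ] turn from stop0: 93.04129210885144
8.0 [ 0.44486901 -0.19037234  0.27320721]
```

View pics/aft.png

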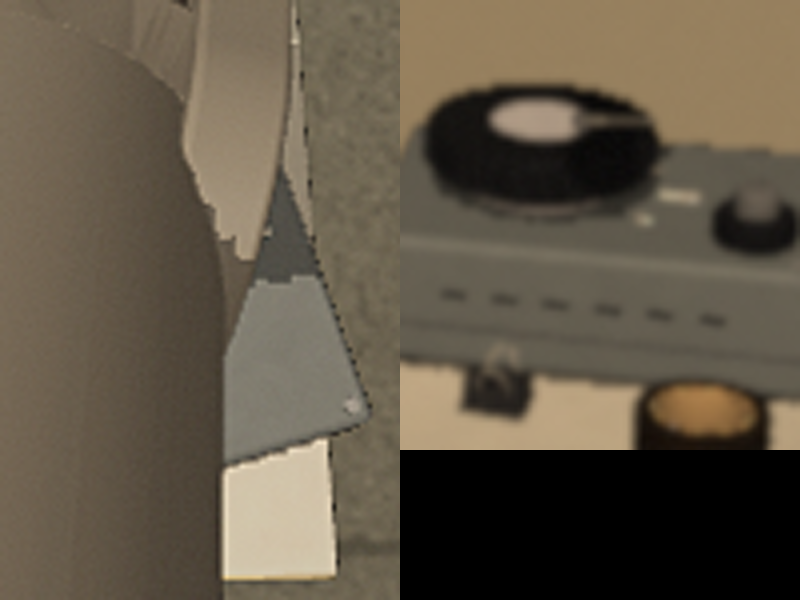

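The scene view shows the pointer at about (650,120), facing the long mark. It works out to 93°, and stop 3 is at 90°. The key at (757,205) is still up. I'll move above the key.

```bash
python3 - <<'E'
from h import *
o=readout.get_obs();print(cmd([.411,-.3095,.17],12.6,o).tolist(), o["tcp_pos"])
E
```

```text
[-0.1186, 0.2172, 0.2067, 0.0003, -0.0002, 0.0002] [ 0.44486901 -0.19037234  0.27320721]
```

Emit:
step_arm(
  commands=[
    [-0.06,0.1,0.05,0,0,0,1],
    [-0.1186,0.2172,0.1,0,0,0,1],
    [-0.1186,0.2172,0.16,0,0,0,1],
    [-0.1186,0.2172,0.2067,0,0,0,1],
    [-0.1186,0.2172,0.2067,0,0,0,1],
    [-0.1186,0.2172,0.2067,0,0,0,1],
    [-0.1186,0.2172,0.2067,0,0,0,1],
    [-0.1186,0.2172,0.2067,0,0,0,1],
    [-0.1186,0.2172,0.2067,0,0,0,1],
    [-0.1186,0.2172,0.2067,0,0,0,1],
  ],
)

```text
clock: 9.25
tcp_pos: [0.4111, -0.3095, 0.1702]
orientation: [3.12, 0.347, 0.002]
contact_force: [0.1, -0.4, 0.2]
grip_width: 0.0
```

```bash
python3 - <<'E'
from h import *
o=readout.get_obs();print(o["tcp_pos"],o["contact_force"],cmd([.411,-.3095,.145],12.6,o).tolist())
fs={n:grab_frame(n) for n in("scene","top")}
tip=o["tcp_pos"]-[0,0,.073]
for n,f in fs.items():
    print(n,proj(tip,f).round(1))
    for d in tip_of("pointer_tip",f)[:2]:
        p=onplane(d["point"],f,.086);v=p[:2]-D;print(n,round(d["p"],2),p.round(4),"turn from stop0:",(-74.2-np.degrees(np.arctan2(v[1],v[0])))%360)
out=np.zeros((600,800,3),np.uint8)
out[:,:400]=cv2.resize(fs["top"]["img"][190:340,390:490],(400,600),interpolation=2)
out[:600,400:]=cv2.resize(fs["scene"]["img"][150:270,345:425],(400,600),interpolation=2)
save("key",out)
E
```

```text
[ 0.41107275 -0.30949923  0.1701715 ] [ 0.10197092 -0.43948822  0.22453882] [-0.0002, -0.0001, 0.0503, 0.0003, -0.0002, 0.0002]
scene [406.9 208.1]
scene 0.73 [ 0.4576 -0.3289  0.086 ] turn from stop0: 94.78949741542355
top [437.6 292.6]
top 0.89 [ 0.4685 -0.3406  0.086 ] turn from stop0: 75.95011107316252
```

View pics/key.png

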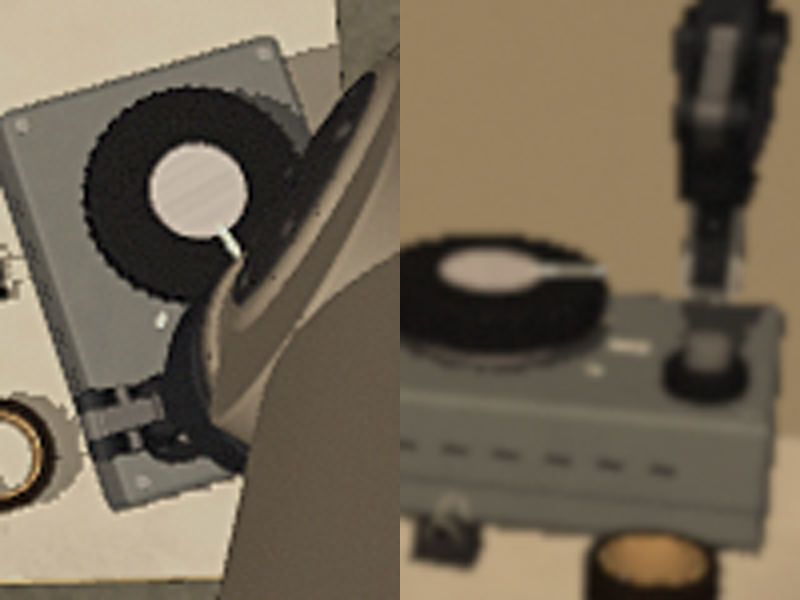

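The two views disagree. The scene view gives about 94°, but the part-hidden pointer in the top view, (220,228) to (240,255), looks nearer 75°. I'll clear the arm and measure properly before touching the key.

```bash
python3 - <<'E'
from h import *
o=readout.get_obs();print(cmd([.411,-.3095,.28],12.6,o).tolist(),cmd([.30,-.59,.30],12.6,o).tolist())
E
```

```text
[0.0002, 0.0005, -0.2201, 0.0003, -0.0001, 0.0002] [-0.3395, 0.4991, -0.2595, 0.0003, -0.0001, 0.0002]
```

Emit:
step_arm(
  commands=[
    [0,0,-0.12,0,0,0,1],
    [0,0,-0.24,0,0,0,1],
    [-0.08,0.12,-0.26,0,0,0,1],
    [-0.16,0.24,-0.26,0,0,0,1],
    [-0.24,0.36,-0.26,0,0,0,1],
    [-0.34,0.5,-0.26,0,0,0,1],
    [-0.34,0.5,-0.26,0,0,0,1],
    [-0.34,0.5,-0.26,0,0,0,1],
    [-0.34,0.5,-0.26,0,0,0,1],
    [-0.34,0.5,-0.26,0,0,0,1],
  ],
)

```text
clock: 10.7
tcp_pos: [0.3013, -0.589, 0.3002]
orientation: [3.121, 0.351, 0.003]
contact_force: [0.2, 0.6, -0.2]
grip_width: -0.0001
```

```bash
python3 - <<'E'
from h import *
fs={n:grab_frame(n) for n in("scene","top")};print(readout.get_obs()["tcp_pos"])
out=np.zeros((600,800,3),np.uint8)
wins={"top":(390,190,100,150),"scene":(345,185,80,60)}
ims={}
for n,(x0,y0,w,h) in wins.items():
    f=fs[n];s=4 if n=="top" else 5
    im=cv2.resize(f["img"][y0:y0+h,x0:x0+w],None,fx=s,fy=s,interpolation=2)
    for d in tip_of("pointer_tip",f)[:2]:
        p=onplane(d["point"],f,.086);v=p[:2]-D;print(n,round(d["p"],2),p.round(4),"turn:",(-74.2-np.degrees(np.arctan2(v[1],v[0])))%360)
    # where tip would be at 60 (red), 90 (green), and centre (blue)
    for k,c in((60,(255,0,0)),(90,(0,255,0)),(None,(0,0,255))):
        p=ring(-74.2-k,.046,.086) if k else [*D,.086]
        q=(proj(p,f)-[x0,y0]+.5)*s;cv2.circle(im,(int(q[0]),int(q[1])),3,c,-1)
    ims[n]=im
out[:,:400]=ims["top"];out[:300,400:]=ims["scene"]
save("aft2",out)
E
```

```text
[ 0.301067   -0.58931322  0.30043143]
top 0.56 [ 0.4636 -0.3395  0.086 ] turn: 80.22560395356298
top 0.33 [0.4237 0.0903 0.086 ] turn: 184.57694034412444
scene 0.95 [ 0.4551 -0.3291  0.086 ] turn: 95.15865462443769
```

View pics/aft2.png

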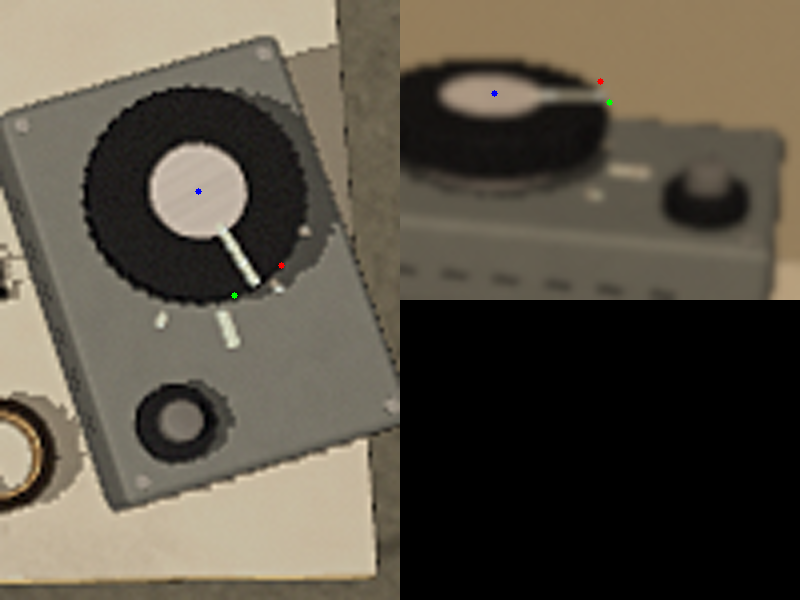

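```bash
cat >> h.py <<'E'
def pointer(img,f):
    "angle of the pointer (deg clockwise from stop 0) from bright pixels in the ring 21..44 mm"
    v,u=np.mgrid[195:290,400:480];P=np.array([onplane((a,b),f,.086)[:2] for a,b in zip(u.ravel(),v.ravel())])-D
    rr=np.hypot(*P.T);g=img[v.ravel(),u.ravel()].min(1).astype(float)
    k=(rr>.023)&(rr<.043);w=np.clip(g-70,0,None)*k
    res=[]
    for lo,hi in((.023,.033),(.033,.043),(.023,.043)):
        m=w*(rr>lo)*(rr<hi);c=(P*m[:,None]).sum(0)/m.sum();res.append((-74.2-np.degrees(np.arctan2(c[1],c[0])))%360)
    return np.round(res,1),m.sum()
E
python3 - <<'E'
from h import *
f=grab_frame("top")
for n,im in(("start",cv2.imread("pics/both.png")[:,:,::-1]),("now",f["img"])): print(n,pointer(im,f))
for c in("scene",):
    g=grab_frame(c);im0=cv2.imread("pics/scene.png")[:,:,::-1]
    for n,im in(("start",im0),("now",g["img"])):
        # scene: bright pixels right of cap
        y,x=np.mgrid[194:212,376:392];b=np.clip(im[194:212,376:392].min(2).astype(float)-np.median(im[194:212,376:392].min(2)),0,None)
        print(n);print(im[196:212,372:390].min(2))
    for a in range(45,100,5):print(a,proj(ring(-74.2-a,.030,.086),g).round(1),proj(ring(-74.2-a,.042,.086),g).round(1))
E
```

```text
start (array([53.2, 53.4, 53.3]), np.float64(3085.0))
now (array([77., 77., 77.]), np.float64(3151.0))
start
[[ 89  89  90  91  92  93  93  93  93  93  93  94  94  93  92  93  93  94]
 [ 70  70  73  82  89  89  91  93  93  93  93  93  94  93  93  93  93  93]
 [ 37  38  44  61  69  74  83  87  89  91  93  93  93  93  93  93  93  94]
 [ 19  20  24  33  39  49  65  75  83  91  95  95  93  92  93  93  93  93]
 [ 30  35  44  45  47  55  61  70  88  99 101  95  92  92  93  93  93  93]
 [ 65  66  80  81  75  74  68  70  85  91  89  83  84  90  93  92  93  93]
 [ 98  83  87  86  77  71  56  46  49  52  49  49  65  83  91  93  93  93]
 [114  81  58  51  44  40  31  22  21  19  21  23  40  65  85  92  93  93]
 [112  74  35  21  20  19  18  17  18  18  17  17  22  46  75  91  93  92]
 [ 89  56  27  18  17  17  17  17  17  15  17  17  18  33  63  84  92  94]
 [ 55  33  20  15  16  16  17  17  16  18  18  17  17  19  46  77  91  93]
 [ 28  19  15  18  17  16  17  17  18  16  15  17  17  14  40  74  89  92]
 [ 16  15  16  14  17  16  19  19  16  18  16  16  15  18  42  72  83  86]
 [ 16  17  16  1
[... 1055 characters left out ...]
6  16  17  16  17  17  16  18  15  16  21  46  77  90  92]
 [ 19  17  16  16  16  16  17  18  18  17  17  16  16  20  41  70  83  86]
 [ 15  16  18  18  17  15  15  18  16  17  17  15  14  23  43  66  76  77]
 [ 15  16  16  16  16  17  18  16  16  16  14  15  15  24  46  67  73  75]
 [ 18  17  17  17  15  18  19  18  14  13  14  12  15  26  51  68  74  75]]
45 [375.2 200.3] [379.9 199.3]
50 [376.  200.7] [381.  199.8]
55 [376.7 201.2] [381.9 200.4]
60 [377.2 201.6] [382.7 201. ]
65 [377.7 202.1] [383.4 201.6]
70 [378.1 202.5] [383.9 202.3]
75 [378.3 203. ] [384.3 202.9]
80 [378.4 203.5] [384.5 203.6]
85 [378.5 203.9] [384.5 204.3]
90 [378.4 204.4] [384.4 204.9]
95 [378.2 204.9] [384.1 205.6]
```

Both cameras agree the dial started near 53–54° and rests at about 77–79°, so it turned only about 24° and did not centre. It needs roughly 10° more. I'll go back onto the dial for a small nudge.

```bash
python3 - <<'E'
from h import *
o=readout.get_obs();print(o["clock"],cmd(ring(-140,.030,.17),40,o).tolist())
print(pointer(grab_frame("top")["img"],grab_frame("top")))
E
```

```text
11.0 [0.4649, -0.4103, 0.2606, 0.0003, -0.0001, -0.0757]
(array([77., 77., 77.]), np.float64(3149.0))
```

Emit:
step_arm(
  commands=[
    [0.09,-0.08,0.0,0,0,-0.015,1],
    [0.18,-0.16,0.0,0,0,-0.03,1],
    [0.27,-0.24,0.02,0,0,-0.045,1],
    [0.36,-0.32,0.06,0,0,-0.06,1],
    [0.465,-0.41,0.12,0,0,-0.0757,1],
    [0.465,-0.41,0.2,0,0,-0.0757,1],
    [0.465,-0.41,0.26,0,0,-0.0757,1],
    [0.465,-0.41,0.26,0,0,-0.0757,1],
    [0.465,-0.41,0.26,0,0,-0.0757,1],
    [0.465,-0.41,0.26,0,0,-0.0757,1],
  ],
)

```text
clock: 12.35
tcp_pos: [0.4826, -0.3403, 0.172]
orientation: [2.949, 1.071, 0.004]
contact_force: [-0.6, -0.2, 0.7]
grip_width: -0.0004
```

```bash
python3 - <<'E'
from h import *
o=readout.get_obs();print({k:np.round(o[k],4) for k in("clock","tcp_pos","contact_force")})
d=o["tcp_pos"][:2]-D;ph=np.degrees(np.arctan2(d[1],d[0]));print(ph,np.hypot(*d))
for k,z in((0,.1535),(4,.1535),(8,.1535),(11,.1535)): print(k,cmd(ring(-140-k,.030,z),40-k,o).tolist())
E
```

```text
{'clock': np.float64(12.35), 'tcp_pos': array([ 0.4826, -0.3403,  0.172 ]), 'contact_force': array([-0.5921, -0.2402,  0.7452])}
-137.3851167099295 0.030490044348719703
0 [0.0009, -0.003, 0.0369, 0.0008, -0.0001, -0.0003]
4 [0.001, -0.0072, 0.0369, 0.0008, -0.0002, 0.0109]
8 [0.0014, -0.0113, 0.0369, 0.0008, -0.0002, 0.022]
11 [0.002, -0.0144, 0.0369, 0.0008, -0.0002, 0.0303]
```

Emit:
step_arm(
  commands=[
    [0.001,-0.003,0.01,0.0008,0,0,1],
    [0.001,-0.003,0.02,0.0008,0,0,1],
    [0.001,-0.003,0.03,0.0008,0,0,1],
    [0.001,-0.003,0.037,0.0008,0,0,1],
    [0.001,-0.003,0.037,0.0008,0,0,1],
    [0.001,-0.0051,0.037,0.0008,0,0.0055,1],
    [0.001,-0.0072,0.037,0.0008,0,0.0109,1],
    [0.0014,-0.0113,0.037,0.0008,0,0.022,1],
    [0.002,-0.0144,0.037,0.0008,0,0.0303,1],
    [0.002,-0.0144,0.037,0.0008,0,0.0303,1],
  ],
)

```text
clock: 13.6
tcp_pos: [0.4789, -0.3346, 0.1539]
orientation: [3.042, 0.785, 0.002]
contact_force: [-0.6, -0.2, 6.8]
grip_width: -0.0
```

```bash
python3 - <<'E'
from h import *
o=readout.get_obs();print({k:np.round(o[k],4) for k in("clock","tcp_pos","contact_force","moment")})
d=o["tcp_pos"][:2]-D;print(np.degrees(np.arctan2(d[1],d[0])),np.hypot(*d))
g=grab_frame("scene");print(g["img"][196:212,372:390].min(2)[2:12])
E
```

```text
{'clock': np.float64(13.6), 'tcp_pos': array([ 0.4789, -0.3346,  0.1539]), 'contact_force': array([-0.6426, -0.2426,  6.782 ]), 'moment': array([-0.0139,  0.2824, -0.0274])}
-150.33632403871832 0.03003646339960001
[[ 89  88  96  82  54  35  31  27  28  32  48  70  74  84  93  94  95  95]
 [ 75  84  95  82  52  35  30  31  31  32  52  82  86  90  93  94  95  94]
 [ 53  81  96  78  48  33  29  31  29  31  49  78  90  93  93  95  95  94]
 [ 46  82  96  76  45  31  28  30  31  32  45  72  89  94  95  95  95  94]
 [ 46  83  97  76  44  31  28  28  29  30  49  79  92  95  95  94  94  95]
 [ 56  84  98  77  46  31  28  28  27  30  55  87  95  94  94  95  94  94]
 [ 81  91  99  80  52  38  36  36  35  39  60  88  89  89  94  95  95  94]
 [111 105 103  84  63  55  57  63  62  58  69  84  78  82  92  95  95  94]
 [129 118 103  82  66  62  72  88  86  74  77  81  73  77  88  93  93  95]
 [117 103  85  65  52  53  66  86  83  67  70  73  75  74  84  89  91  91]]
```

```bash
python3 - <<'E'
from h import *
o=readout.get_obs();print(cmd([.30,-.59,.29],12.6,o).tolist(),cmd([.42,-.47,.25],28,o).tolist())
E
```

```text
[-0.5602, 0.2736, -0.2728, 0.0001, -0.0002, 0.0455] [-0.2341, 0.1799, -0.1924, 0.0001, -0.0002, 0.0027]
```

Emit:
step_arm(
  commands=[
    [0,0,-0.01,0,0,0,1],
    [0,0,-0.03,0,0,0,1],
    [0,0,-0.12,0,0,0,1],
    [-0.1,0.05,-0.2,0,0,0.01,1],
    [-0.2,0.1,-0.27,0,0,0.02,1],
    [-0.3,0.15,-0.27,0,0,0.03,1],
    [-0.4,0.2,-0.27,0,0,0.04,1],
    [-0.5,0.25,-0.27,0,0,0.0455,1],
    [-0.56,0.274,-0.27,0,0,0.0455,1],
    [-0.56,0.274,-0.27,0,0,0.0455,1],
  ],
)

```text
clock: 14.9
tcp_pos: [0.2967, -0.5924, 0.2887]
orientation: [3.123, 0.336, -0.0]
contact_force: [-0.1, 0.4, -0.2]
grip_width: 0.0002
```

```bash
python3 - <<'E'
from h import *
o=readout.get_obs();print({k:np.round(o[k],4) for k in("clock","tcp_pos","contact_force")})
f=grab_frame("top");print(pointer(f["img"],f))
g=grab_frame("scene");print(g["img"][196:212,372:390].min(2)[4:14])
save("aft3",cv2.resize(f["img"][190:340,390:490],(400,600),interpolation=2))
print(cmd([.411,-.3095,.17],12.6,o).tolist())
E
```

```text
{'clock': np.float64(14.9), 'tcp_pos': array([ 0.2967, -0.5924,  0.2887]), 'contact_force': array([-0.092 ,  0.4102, -0.2038])}
(array([90.1, 89.5, 89.7]), np.float64(3008.0))
[[ 21  17  15  16  18  22  32  37  45  63  81  88  91  92  93  93  92  93]
 [ 39  25  19  16  16  19  17  19  22  39  60  72  84  91  92  93  93  93]
 [ 74  46  27  21  19  17  17  18  18  23  33  44  65  84  92  93  93  93]
 [107  79  58  48  40  40  42  43  35  30  29  30  48  77  90  93  93  92]
 [124 105  93  84  75  73  78  78  64  54  49  44  53  71  85  91  93  92]
 [111 100  94  89  80  78  84  84  71  61  60  61  72  75  75  86  93  93]
 [ 66  55  53  52  47  46  48  49  45  44  46  56  70  67  60  78  91  93]
 [ 28  22  19  20  20  18  19  20  20  24  25  31  41  39  44  74  89  91]
 [ 16  17  17  17  17  17  17  17  17  17  18  18  15  19  42  71  83  86]
 [ 17  16  16  17  16  16  16  18  16  17  15  15  15  26  47  68  76  78]]
[0.3437, -0.5044, 0.2368, 0.0001, 0.0, -0.0009]
```

View pics/aft3.png

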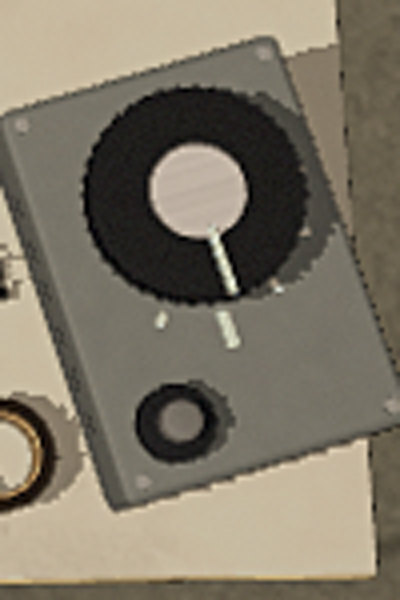

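The pointer now lies along the long mark. It measures 89.7°, which is 12.7° of turn for about 10° of finger travel, so the dial clicked in. Next is the key.

Emit:
step_arm(
  commands=[
    [0.08,-0.12,0.0,0,0,0,1],
    [0.16,-0.24,0.0,0,0,0,1],
    [0.24,-0.36,0.02,0,0,0,1],
    [0.3437,-0.5044,0.08,0,0,0,1],
    [0.3437,-0.5044,0.14,0,0,0,1],
    [0.3437,-0.5044,0.2368,0,0,0,1],
    [0.3437,-0.5044,0.2368,0,0,0,1],
    [0.3437,-0.5044,0.2368,0,0,0,1],
    [0.3437,-0.5044,0.2368,0,0,0,1],
    [0.3437,-0.5044,0.2368,0,0,0,1],
  ],
)

```text
clock: 16.25
tcp_pos: [0.4138, -0.307, 0.1722]
orientation: [3.122, 0.343, 0.007]
contact_force: [-0.8, -0.1, -0.0]
grip_width: -0.0001
```

```bash
python3 - <<'E'
from h import *
o=readout.get_obs();print(o["tcp_pos"],o["contact_force"]);print(cmd([.4105,-.3095,.141],12.6,o).tolist())
E
```

```text
[ 0.41379553 -0.30703252  0.17215735] [-0.7560097  -0.09415386 -0.01745259]
[-0.0078, 0.0033, 0.0623, 0.0002, -0.0007, -0.0002]
```

Emit:
step_arm(
  commands=[
    [-0.008,0.003,0.02,0,-0.0007,0,1],
    [-0.008,0.003,0.04,0,-0.0007,0,1],
    [-0.008,0.003,0.05,0,-0.0007,0,1],
    [-0.008,0.003,0.056,0,-0.0007,0,1],
    [-0.008,0.003,0.06,0,-0.0007,0,1],
    [-0.008,0.003,0.062,0,-0.0007,0,1],
    [-0.008,0.003,0.064,0,-0.0007,0,1],
    [-0.008,0.003,0.066,0,-0.0007,0,1],
    [-0.008,0.003,0.066,0,-0.0007,0,1],
    [-0.008,0.003,0.066,0,-0.0007,0,1],
  ],
)

```text
clock: 17.5
tcp_pos: [0.4102, -0.3102, 0.1453]
orientation: [3.122, 0.34, 0.001]
contact_force: [-21.4, 11.7, 78.6]
grip_width: 0.0002
```

Force is 78 N, so something has bottomed out. I'll back off a little and see what force remains.

Emit:
step_arm(
  commands=[
    [0,0,-0.002,0,0,0,1],
    [0,0,-0.002,0,0,0,1],
    [0,0,-0.002,0,0,0,1],
    [0,0,-0.002,0,0,0,1],
    [0,0,-0.002,0,0,0,1],
    [0,0,-0.002,0,0,0,1],
    [0,0,-0.002,0,0,0,1],
    [0,0,-0.002,0,0,0,1],
    [0,0,-0.002,0,0,0,1],
    [0,0,-0.002,0,0,0,1],
  ],
)

```text
clock: 18.75
tcp_pos: [0.4102, -0.3101, 0.1466]
orientation: [3.122, 0.34, 0.0]
contact_force: [-3.3, 1.5, 13.3]
grip_width: 0.0001
```

Emit:
step_arm(
  commands=[
    [0,0,-0.004,0,0,0,1],
    [0,0,-0.004,0,0,0,1],
    [0,0,-0.004,0,0,0,1],
    [0,0,-0.004,0,0,0,1],
    [0,0,-0.004,0,0,0,1],
    [0,0,-0.004,0,0,0,1],
    [0,0,-0.004,0,0,0,1],
    [0,0,-0.004,0,0,0,1],
    [0,0,-0.004,0,0,0,1],
    [0,0,-0.004,0,0,0,1],
  ],
)

```text
clock: 20.0
tcp_pos: [0.4101, -0.3102, 0.1486]
orientation: [3.122, 0.34, 0.0]
contact_force: [-1.0, 0.8, 3.6]
grip_width: -0.0003
```

The remaining force, 13 N falling to 3.6 N over 2 mm, matches the key's spring, so the key had reached its bottom stop. I'll release and retreat.

Emit:
step_arm(
  commands=[
    [0,0,-0.01,0,0,0,1],
    [0,0,-0.03,0,0,0,1],
    [0,0,-0.12,0,0,0,1],
    [0,0,-0.24,0,0,0,1],
    [-0.08,0.12,-0.28,0,0,0,1],
    [-0.16,0.24,-0.28,0,0,0,1],
    [-0.24,0.36,-0.28,0,0,0,1],
    [-0.34,0.49,-0.28,0,0,0,1],
    [-0.34,0.49,-0.28,0,0,0,1],
    [-0.34,0.49,-0.28,0,0,0,1],
  ],
)

```text
clock: 21.25
tcp_pos: [0.2928, -0.5894, 0.289]
orientation: [3.121, 0.329, -0.003]
contact_force: [0.8, 1.4, 0.3]
grip_width: 0.0
```

```bash
python3 - <<'E'
from h import *
o=readout.get_obs();print({k:np.round(o[k],4) for k in("clock","tcp_pos","contact_force")})
fs={n:grab_frame(n) for n in("top","scene")};f=fs["top"];print(pointer(f["img"],f))
for t in("tape_roll","clip","case","syringe"):
    for n,g in fs.items():
        for d in tip_of(t,g)[:1]: print(t,n,onplane(d["point"],g,0).round(3))
out=np.zeros((600,800,3),np.uint8)
out[:,:400]=cv2.resize(f["img"][190:340,370:470],(400,600),interpolation=2)
out[:450,400:]=cv2.resize(fs["scene"]["img"][180:270,345:425],(400,450),interpolation=2)
save("end",out)
E
```

```text
{'clock': np.float64(21.25), 'tcp_pos': array([ 0.2928, -0.5894,  0.289 ]), 'contact_force': array([0.778 , 1.3994, 0.2928])}
(array([90.1, 89.5, 89.7]), np.float64(2993.0))
tape_roll top [ 0.403 -0.245  0.   ]
tape_roll scene [ 0.403 -0.234  0.   ]
clip top [ 0.487 -0.238  0.   ]
clip scene [ 0.483 -0.241  0.   ]
case top [ 0.427 -0.039  0.   ]
case scene [ 0.431 -0.047  0.   ]
syringe top [0.431 0.108 0.   ]
syringe scene [0.434 0.113 0.   ]
```

View pics/end.png

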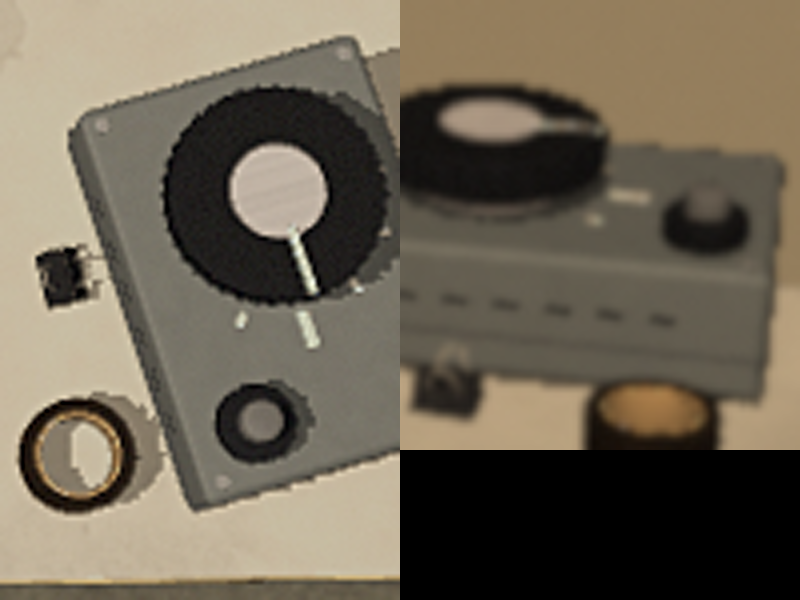

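The end view shows the pointer (305,265) in line with the long mark (308,328), the key up at (262,420), and the clip and tape roll where they were.

```bash
python3 -c "
from h import *
print(r.hand_in())"
```

```text
the job is handed in; nothing more can be done
None
```

The dial is at the long mark, the start key has been pressed and is up again, and the job was handed in at about 21 s of the 48 s allowed. No verdict was reported.

- **Dial:** The first arc turned it only about 24° and it stayed between stops, at about 77°. A second arc of about 10° clicked it in. The final top view measures 89.7° against 90° for the long mark, both before and after the key press, and it never went past the stop.
- **Start key:** It was pressed to its bottom stop and released. The push overshot and the wrist reading reached about 78 N once the key bottomed, below the 120 N limit. As I backed off, the force fell in line with the key's spring, and the last picture shows it up.
- **Loose things:** The tape roll, clip and case measured within about 9 mm of their starting places, which is within the detector's scatter. The robot was clear of everything at hand-in.

**Checks that disagreed:**
- The pointer network gave about 95° in the scene view when the dial was really at about 77°. I relied on my own pixel measurement in both cameras instead.
- The starting pointer measured about 53°, although the nearest stop is at 60°. I have no explanation for that.
- The force read while pressing the dial was about 3 N lower than the stated spring force at first, and about 1.5 N lower later.

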